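Gauge, load and set the cheese slicer

TASK

Get the kitchen slicer ready for a batch: put its lever on the single-rib mark, slide the flat gauge blade into the slice gap until the black line on the blade is level with the outer edge of the gap's flared mouth, keep it there for a full second, then draw it out and lay it back flat on its cork mat. Only then, with the lever still on the single rib, feed every block of cheese through the neck into the clear bin, and finally set the lever midway between the two ribs of the double mark. Leave the sauce bottle, bowl and spice jar where they are.

Things in the scene. Friction and masses are not known exactly. Their poses are not given: they have to be found in the camera images.
- slicer: Countertop cheese slicer, fixed. Origin: centre of the underside of its steel base (200 mm along x, 170 mm along y, 75 mm high). Above it a clear bin (inside 136 x 126 mm, top plate 206 mm up) with a steel feed neck. On its +y side a black lever deck 50 mm high reaches y = 195 mm; on its -y side is the slice gap. z up. The slicer's points share its axes
- gap_mouth (a point): Centre (half height, half width) of the outer edge of the slice gap's flared mouth, 54 mm above the counter. The gap is level and runs from here along the slicer's +y: first 20 mm of flared lips, about 68 mm wide and 25 mm high narrowing to 52 x 8 mm, then a slot 52 mm wide (along x), 8 mm high, 100 mm deep
- neck_rim (a point): Centre of the top rim of the steel feed neck, 236 mm above the counter. The neck's opening is 82 mm along the slicer's x by 50 mm along its y, walls 4 mm, 36 mm deep, and opens into the bin below. The flat top plate of the bin around the neck is 30 mm lower than the rim
- bin_floor (a point): Centre of the bin's floor, 75 mm above the counter, straight below the neck. A block is in the bin when it lies between the bin's walls and its origin is less than 125 mm above this floor (below the neck)
- lever (a joint): Angle of the slicer's lever (rad), 0 to 1.5, hinge axis vertical, growing counter-clockwise seen from above. At 0.75 the lever points along the slicer's +y and lies on the single-rib mark; the double-rib mark's middle is at 1.25. It stays where it is left; friction about 0.08 N m, no spring
- lever_knob (a point): Top centre of the lever's upright round black knob, 107 mm above the counter: 22 mm diameter, 50 mm tall, 85 mm from the hinge axis. Its lower end is 7 mm above the deck
- lever_pivot (a point): Point of the lever's hinge axis at the deck's top (50 mm above the counter), beside the bin
- mark_single (a point): Point on the deck under the knob's place when the lever is on the single-rib mark: one straight aluminium rib, radial from the hinge
- mark_double (a point): Point on the deck under the knob's place when the lever is on the double-rib mark: midway between two radial aluminium ribs
- gauge: Gauge, loose, 140 g, lying flat, upright handle upwards. Origin: centre of the underside of its dark wooden handle, which is 60 mm long (x), 24 mm wide (y) and 34 mm high (z). From the handle's front, x = 30 mm, a flat steel blade runs along +x to the tip at x = 150 mm: 40 mm wide, 4 mm thick, its underside level with the handle's
- gauge_line (a point): Point on the black line across the blade, at half the blade's thickness, 70 mm behind the tip (x = 80 mm, z = 2 mm on the gauge)
- gauge_tip (a point): Middle of the blade's tip edge (x = 150 mm, z = 2 mm on the gauge)
- gauge_mat: Fixed cork mat on the counter, 260 mm (x) by 130 mm (y), 3 mm thick. Origin: centre of its underside. The gauge starts on it
- chop_mat: Fixed thin wooden chopping board, 240 mm (x) by 230 mm (y), 3 mm thick. Origin: centre of its underside. The cheese starts on it
- cheese1: Block of hard cheese, loose, about 55 g, 66 mm long (x), 32 mm wide (y), 24 mm high (z), darker rind on one end. Origin: centre of its underside as it lies at the start. May be absent (None): three to five are there
- cheese2: Block of hard cheese, loose, about 55 g, 66 mm long (x), 32 mm wide (y), 24 mm high (z), darker rind on one end. Origin: centre of its underside as it lies at the start. May be absent (None): three to five are there
- cheese3: Block of hard cheese, loose, about 55 g, 66 mm long (x), 32 mm wide (y), 24 mm high (z), darker rind on one end. Origin: centre of its underside as it lies at the start. May be absent (None): three to five are there
- cheese4: Block of hard cheese, loose, about 55 g, 66 mm long (x), 32 mm wide (y), 24 mm high (z), darker rind on one end. Origin: centre of its underside as it lies at the start. May be absent (None): three to five are there
- cheese5: Block of hard cheese, loose, about 55 g, 66 mm long (x), 32 mm wide (y), 24 mm high (z), darker rind on one end. Origin: centre of its underside as it lies at the start. May be absent (None): three to five are there
- sauce_bottle: Brown sauce bottle, 60 mm diameter, 190 mm high, loose. Origin: centre of its underside. Leave alone
- small_bowl: White bowl, 110 mm diameter, 50 mm high, loose. Origin: centre of its underside. Leave alone
- spice_jar: Glass jar, 52 mm diameter, 90 mm high, loose. Origin: centre of its underside. Leave alone
There are look-alikes about, which are no part of the job. What is shaped like the cheese1 but green or red is not meant.

How it is judged:
On the way, in this order (a step that is already met when the one before it is completed fails the run):
1. the lever is on the single-rib mark (0.75 +- 0.1 rad) (value of joint lever between 0.65 and 0.85 rad), for 0.2 s.
2. the gauge blade is in the slice gap, straight, its line level with the mouth's outer edge to 6 mm, for 0.8 s, the lever on the single rib (all of step 1 and y of gauge_line in the frame of gap_mouth between -0.006 and 0.006 m and y of gauge_tip in the frame of gap_mouth between 0.06 and 0.08 m and x of gauge_tip in the frame of gap_mouth between -0.015 and 0.015 m and z of gauge_tip in the frame of gap_mouth between -0.007 and 0.007 m and angle between the x axis of gauge and the y axis of slicer, either way round below 0.15 rad), for 0.8 s.
3. the gauge lies released on its cork mat and no cheese is in the slicer yet (x of gauge in the frame of gauge_mat between -0.135 and 0.135 m and y of gauge in the frame of gauge_mat between -0.07 and 0.07 m and z of gauge in the frame of gauge_mat between -0.004 and 0.012 m and x of gauge_tip in the frame of gauge_mat between -0.135 and 0.135 m and y of gauge_tip in the frame of gauge_mat between -0.07 and 0.07 m and z of gauge_tip in the frame of gauge_mat between -0.004 and 0.012 m and linear speed of gauge below 0.02 m/s and contact force between the fingers and gauge below 0.3 N and horizontal distance between each of cheese1, cheese2, cheese3, cheese4, cheese5 and bin_floor above 0.1 m), for 0.2 s.
4. every block of cheese is in the bin, the lever still on the single rib (x of cheese1 in the frame of bin_floor between -0.072 and 0.072 m and y of cheese1 in the frame of bin_floor between -0.067 and 0.067 m and z of cheese1 in the frame of bin_floor between -0.006 and 0.125 m and x of cheese2 in the frame of bin_floor between -0.072 and 0.072 m and y of cheese2 in the frame of bin_floor between -0.067 and 0.067 m and z of cheese2 in the frame of bin_floor between -0.006 and 0.125 m and x of cheese3 in the frame of bin_floor between -0.072 and 0.072 m and y of cheese3 in the frame of bin_floor between -0.067 and 0.067 m and z of cheese3 in the frame of bin_floor between -0.006 and 0.125 m and x of cheese4 in the frame of bin_floor between -0.072 and 0.072 m and y of cheese4 in the frame of bin_floor between -0.067 and 0.067 m and z of cheese4 in the frame of bin_floor between -0.006 and 0.125 m and x of cheese5 in the frame of bin_floor between -0.072 and 0.072 m and y of cheese5 in the frame of bin_floor between -0.067 and 0.067 m and z of cheese5 in the frame of bin_floor between -0.006 and 0.125 m and value of joint lever between 0.63 and 0.87 rad), for 0.2 s.
5. the lever is on the middle of the double-rib mark (1.25 +- 0.1 rad) (value of joint lever between 1.15 and 1.35 rad), for 0.2 s.
At the end, for the whole second after the job is handed in: The lever stands within 0.1 rad of 1.25 rad (middle of the double-rib mark); every block of cheese is at rest in the bin, below the neck; the gauge lies flat, handle and blade tip, on its cork mat (5 mm over the edge allowed), released and at rest (all of step 5 and x of gauge in the frame of gauge_mat between -0.135 and 0.135 m and y of gauge in the frame of gauge_mat between -0.07 and 0.07 m and z of gauge in the frame of gauge_mat between -0.004 and 0.012 m and x of gauge_tip in the frame of gauge_mat between -0.135 and 0.135 m and y of gauge_tip in the frame of gauge_mat between -0.07 and 0.07 m and z of gauge_tip in the frame of gauge_mat between -0.004 and 0.012 m and linear speed of gauge below 0.02 m/s and contact force between the fingers and gauge below 0.3 N and x of cheese1 in the frame of bin_floor between -0.072 and 0.072 m and y of cheese1 in the frame of bin_floor between -0.067 and 0.067 m and z of cheese1 in the frame of bin_floor between -0.006 and 0.125 m and x of cheese2 in the frame of bin_floor between -0.072 and 0.072 m and y of cheese2 in the frame of bin_floor between -0.067 and 0.067 m and z of cheese2 in the frame of bin_floor between -0.006 and 0.125 m and x of cheese3 in the frame of bin_floor between -0.072 and 0.072 m and y of cheese3 in the frame of bin_floor between -0.067 and 0.067 m and z of cheese3 in the frame of bin_floor between -0.006 and 0.125 m and x of cheese4 in the frame of bin_floor between -0.072 and 0.072 m and y of cheese4 in the frame of bin_floor between -0.067 and 0.067 m and z of cheese4 in the frame of bin_floor between -0.006 and 0.125 m and x of cheese5 in the frame of bin_floor between -0.072 and 0.072 m and y of cheese5 in the frame of bin_floor between -0.067 and 0.067 m and z of cheese5 in the frame of bin_floor between -0.006 and 0.125 m and linear speed of each of cheese1, cheese2, cheese3, cheese4, cheese5 below 0.03 m/s); the robot touches nothing.
It fails at once if the sauce bottle is moved more than 40 mm or tipped (distance of sauce_bottle from where it was at the start of the episode above 0.04 m or angle between sauce_bottle's own z axis and vertical above 0.5 rad).
It fails at once if the small bowl is moved more than 40 mm or tipped (distance of small_bowl from where it was at the start of the episode above 0.04 m or angle between small_bowl's own z axis and vertical above 0.5 rad).
It fails at once if the spice jar is moved more than 40 mm or tipped (distance of spice_jar from where it was at the start of the episode above 0.04 m or angle between spice_jar's own z axis and vertical above 0.5 rad).
Of cheese1, cheese2, cheese3, cheese4, cheese5 only 3 to 5 are there at a start; the rules pass over those that are not, and their reading is None.
At some moment in a run one of gauge, cheese1, cheese2, cheese3, cheese4, cheese5 may be knocked a few centimetres aside while the robot is not near it.
Once in a run the grip may slacken for a moment while it holds something.
It also fails if it takes over 210 s, if anything falls off the work surface, if the arm or the gripper's body presses on something with over 40 N, if the wrist force passes 120 N, or if a joint passes its speed limit or range.

ROBOT

A 6-joint arm with a two-finger parallel gripper is mounted at the origin on the work surface. World frame = base frame: x ahead of the robot, y to its left, z up, the work surface at z = 0. Lengths are in m, angles in rad, forces in N, time in s.
With the tool pointing down it reaches from about 0.35 to 0.975 m from the base axis. Payload 4.9 kg.
Tool frame: the origin (TCP) lies at the very end of the fingers, on their centre line; the grasp point (between the pads) lies 19 mm behind it; z points along the fingers, y is the direction in which the jaws open and shut (so a half turn about z gives the same grasp; the last joint's range is limited). The gripper opens to 85 mm and grips with 20 to 120 N. Pads are 22 mm wide; open, the fingers measure 114 mm over their backs; the gripper's body (76 mm by 85 mm) begins 54 mm behind the grasp point. The pads swing forward as they close: fully open they stand 13 mm farther back than shut.
Start: joints at [-1.253, 0.053, 1.613, -0, 1.476, -0.119], TCP at [0.264, -0.566, 0.231] pointing down, gripper open.
Joint ranges: [-3.01, 3.01], [-1.01, 2.22], [0.06, 2.58], [-1.02, 4.17], [0.09, 2.62], [-3.14, 3.14]. Speed limits (rad/s): [2.57, 2.57, 3.14, 3.14, 3.14, 3.14].

INTERFACE

Orientations are given as a rotation vector (axis times angle).
In Python, from station import * gives the robot as it stands. Calls block until the motion is done:
- reach(position, orientation): joint-space move of the TCP to a pose.
- move_l(position, orientation=None, velocity=0.15, f_stop=None): straight line of the TCP; orientation=None keeps the orientation; velocity is the mean speed in m/s. With f_stop (N) it stops when the force on the tool has changed by that much, and returns True; else False.
- move_joints(angles): joint-space move.
- set_gripper(opening): finger opening in m; the grip force is fixed at half the most; returns when the fingers have stopped.
- pause(seconds).
- solve_ik(position, orientation): joint angles nearest the present ones, or None.
- observe(): the state.
- camera(name): name is "scene" or "top"; returns a dict with "img" (384x512x3 uint8, red, green, blue), "fx", "fy", "cx", "cy" (pixels), "world_to_cam" (4x4, takes a point from world to camera coordinates). Camera axes: x right, y down, z forward; pixel columns grow to the right and rows downward; lengths in m; the calibration is good to about 2 mm. A picture is of the moment at which its call begins. There is no depth.
A pose or a line that the arm cannot do raises PlanningError and nothing moves.
- sign_off(): hands the job in, once; it reports no verdict.
Trained networks look in the newest picture that a camera, given by its name, has taken for a name from the list of things; names that differ only in an ending like _2 or _b are one class to them, and where a whole thing is asked for, a point or a joint stands for the part that bears it (a point fixed in the world has none). Each returns a list of dicts, best first, with "confidence" (0 to 1); they miss things now and then, are a little off and sometimes report something else, mostly with a low value. They report only what shows in the picture. A call takes as long as a camera call. They do not tell look-alikes from the thing itself.
- spot_in(camera, thing): "box" ([centre column, centre row, width, height] in pixels, round what is visible of it).
The state is a dict: "time_s": time; "qpos": joint angles; "qvel": joint speeds; "tau": joint torques, N m; "tcp_pos": TCP position; "tool_rot": TCP orientation; "contact_force": force on the tool from outside, world axes, zero at the start; "moment": the same for the moment, N m; "grip_width": finger opening in m.
Only numpy, scipy, OpenCV 4.12 (cv2) and the standard library are available. Lean on these libraries where they do the work, as an engineer would, in place of code of your own. Each camera call takes 0.05 s, during which the arm holds its last target. There are 200 camera calls.

## Working session

There is one attempt and no reset: what is moved stays moved. The work goes in short steps, each a Python script; the robot and the scene stay as the last script left them, time stands still between calls to the robot, and variables do not carry over. Pictures are saved under pics/ and viewed, about 12 in all and at most 16, crops included, and the job is handed in when it is done.

```bash
mkdir -p pics; ls
python3 - <<'E'
from station import *
import cv2
for n in ("scene","top"):
    c=camera(n); cv2.imwrite(f"pics/{n}0.png",cv2.resize(c["img"][:,:,::-1],(800,600),interpolation=cv2.INTER_CUBIC))
    print(n,c["fx"],c["fy"],c["cx"],c["cy"],c["world_to_cam"].round(3).tolist())
    for t in ("slicer","lever_knob","gauge","gauge_mat","chop_mat","cheese1","sauce_bottle","small_bowl","spice_jar"):
        print(t,[([round(v) for v in d["box"]],round(d["confidence"],2)) for d in spot_in(n,t)])
print(observe())
E
```

```text
pics
scene 391.72017151149737 391.72017151149737 257.5654035644359 195.9601036643966 [[-0.542, 0.84, -0.014, 0.272], [0.56, 0.349, -0.751, -0.16], [-0.626, -0.415, -0.66, 1.427], [0.0, 0.0, 0.0, 1.0]]
slicer [([242, 230, 127, 128], 0.96), ([133, 268, 24, 37], 0.55)]
lever_knob [([259, 254, 18, 32], 0.66)]
gauge [([176, 190, 41, 38], 0.8)]
gauge_mat [([167, 192, 74, 58], 0.95)]
chop_mat [([367, 292, 117, 108], 0.85), ([238, 226, 123, 129], 0.74)]
cheese1 [([355, 256, 20, 27], 0.81), ([373, 284, 17, 30], 0.81), ([377, 225, 24, 17], 0.78), ([339, 292, 17, 30], 0.77), ([313, 225, 14, 25], 0.75)]
sauce_bottle [([242, 316, 32, 73], 0.6)]
small_bowl [([338, 354, 55, 58], 0.65)]
spice_jar [([132, 268, 26, 38], 0.72), ([241, 229, 125, 129], 0.23)]
top 407.83686126402927 407.83686126402927 260.23574849052034 187.018436580842 [[0.026, -0.999, -0.019, 0.026], [-0.997, -0.025, -0.077, 0.54], [0.077, 0.021, -0.997, 1.129], [0.0, 0.0, 0.0, 1.0]]
slicer [([286, 180, 115, 75], 0.69), ([164, 207, 83, 87], 0.29)]
lever_knob [([255, 169, 33, 31], 0.78)]
gauge [([393, 215, 14, 65], 0.62)]
gauge_mat [([39
[... 312 characters left out ...]
, 0.7)]
spice_jar [([345, 99, 25, 25], 0.74)]
{'time_s': 1.0, 'qpos': array([-1.25296414e+00,  5.27156366e-02,  1.61291037e+00, -1.44741293e-06,
        1.47600230e+00, -1.18978957e-01]), 'qvel': array([ 0.00020014,  0.00128328, -0.00195536,  0.00204967,  0.00061287,
        0.00072711]), 'tau': array([-1.10533149e-04, -3.93696499e+01, -3.70469463e+01, -1.05841582e-04,
        5.27735374e-04,  2.07733905e-05]), 'tcp_pos': array([ 0.26441198, -0.56628727,  0.23128767]), 'tool_rot': array([-3.06692694e+00, -6.80691960e-01,  7.81149808e-06]), 'contact_force': array([0.06804999, 0.68042111, 0.17580405]), 'moment': array([-0.02952483,  0.06343424, -0.03358526]), 'grip_width': 0.08567120984237835}
```

View pics/scene0.png

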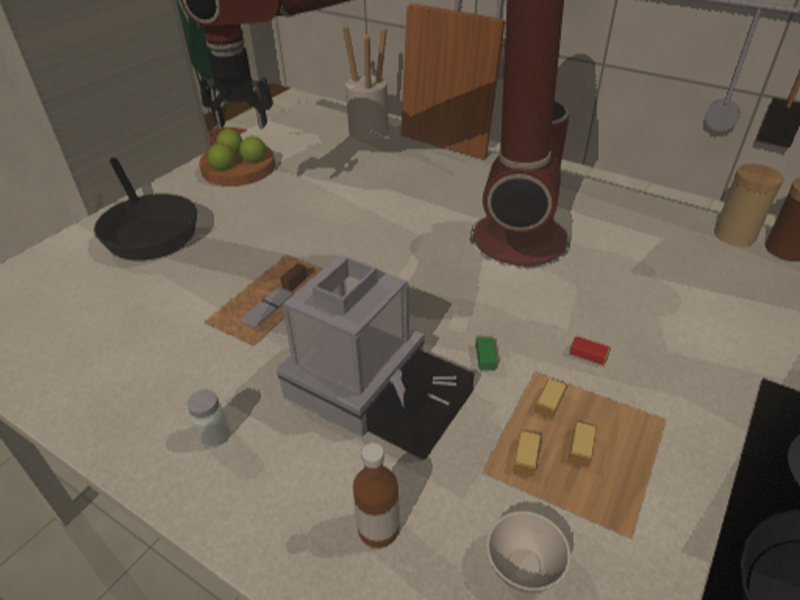

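View pics/top0.png

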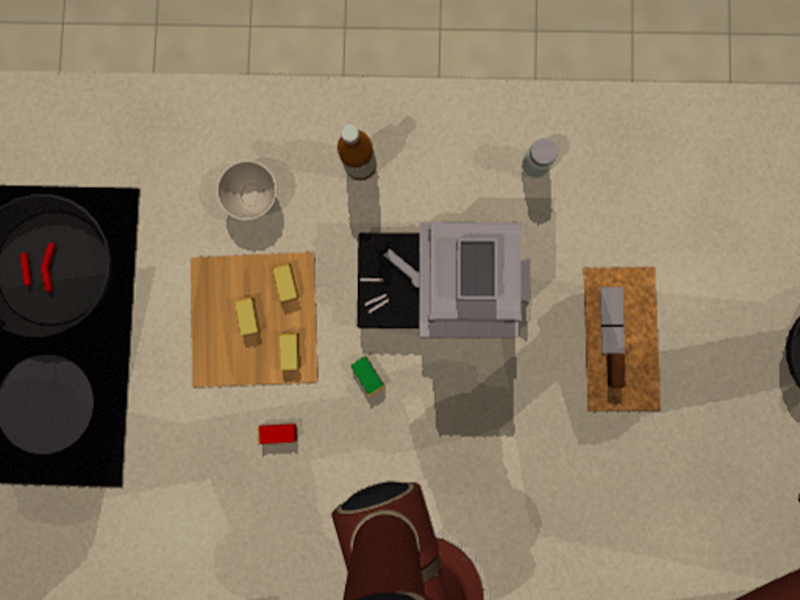

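Top view (800-px scale): the slicer is at (470,280), with the black deck and lever to its left (world +y) and the lips to its right at (525,280). The gauge is on its mat at (612,340), blade tip up (+x). There are three yellow blocks on the board at (285,282), (246,316) and (289,352).
The candidates for cheese are those three yellow blocks, plus a green one at (367,376) and a red one at (278,433). The green and red ones are the look-alikes, and they lie off the board.

```bash
cat > h.py <<'E'
from station import *
import cv2, numpy as np
from scipy.spatial.transform import Rotation as R
def proj(c,P):
    P=np.atleast_2d(P); T=c["world_to_cam"]; q=P@T[:3,:3].T+T[:3,3]
    return np.c_[c["fx"]*q[:,0]/q[:,2]+c["cx"], c["fy"]*q[:,1]/q[:,2]+c["cy"]]
def unproj(c,uv,z):
    uv=np.atleast_2d(uv).astype(float); T=c["world_to_cam"]; Rm=T[:3,:3]
    d=np.c_[(uv[:,0]-c["cx"])/c["fx"],(uv[:,1]-c["cy"])/c["fy"],np.ones(len(uv))]@Rm
    o=-Rm.T@T[:3,3]; return o+d*((z-o[2])/d[:,2])[:,None]
def crop(c,box,k,name,pts=None):
    u,v,w,h=box; im=cv2.resize(c["img"][v:v+h,u:u+w,::-1],None,fx=k,fy=k,interpolation=cv2.INTER_CUBIC)
    if pts is not None:
        for p in proj(c,pts): cv2.circle(im,tuple(int(t) for t in (p+.5-[u,v])*k),3,(0,0,255),1)
    cv2.imwrite(f"pics/{name}.png",im)
def down(yaw): # tool down, tool y (jaw) axis at world angle yaw+90deg -> jaw normal; tool x along yaw
    return (R.from_euler("z",yaw)*R.from_rotvec([np.pi,0,0])).as_rotvec()
def blobs(c,lo,hi,amin=60):
    m=cv2.inRange(cv2.cvtColor(c["img"],cv2.COLOR_RGB2HSV),np.array(lo),np.array(hi))
    return [k for k in cv2.findContours(m,cv2.RETR_EXTERNAL,cv2.CHAIN_APPROX_NONE)[0] if cv2.contourArea(k)>amin]
E
python3 - <<'E'
from h import *
c=camera("top"); crop(c,(222,135,122,88),6,"slic_top")
hsv=cv2.cvtColor(c["img"],cv2.COLOR_RGB2HSV)
for n,(u,v) in dict(ch1=(182,180),ch2=(158,203),ch3=(185,224),board=(140,230),cork=(380,250),handle=(394,237),blade=(392,195)).items(): print(n,hsv[v,u])
s=camera("scene"); crop(s,(175,160,135,135),5,"slic_scene")
E
```

```text
ch1 [ 24 152 180]
ch2 [ 24 154 179]
ch3 [ 24 150 180]
board [ 16 160 177]
cork [ 15 168 114]
handle [ 11 187  64]
blade [  9  27 133]
```

View pics/slic_top.png

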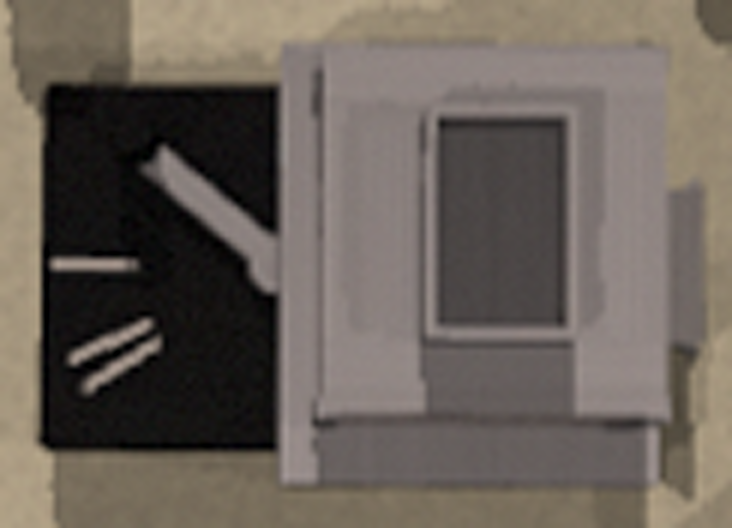

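View pics/slic_scene.png

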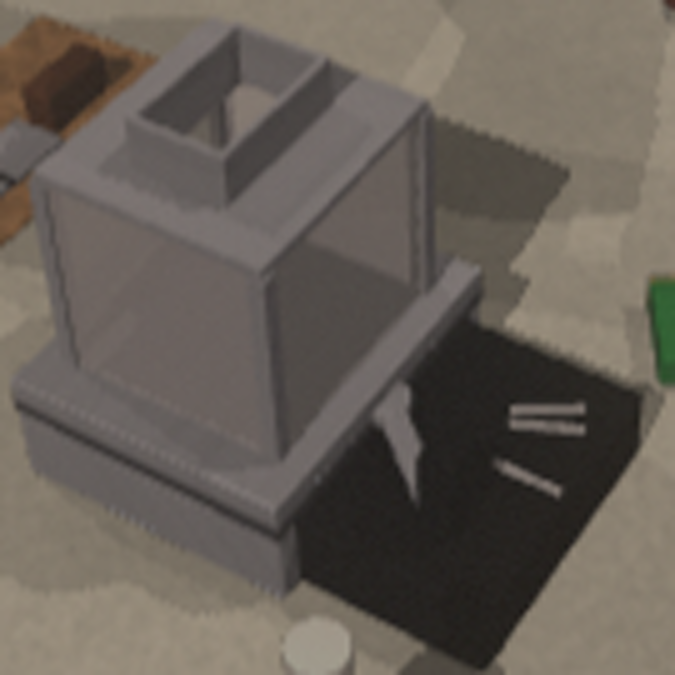

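Both crops show the slicer clearly: neck rim, base flange, deck corners, ribs, and the lever pointing away from the single rib at roughly 0. The base's long axes run close to world x and y. Next I fit the slicer pose to these corners.

```bash
cat > fit.py <<'E'
from h import *
from scipy.optimize import least_squares
ct=camera("top"); cs=camera("scene")
T=[((.045,.029,.236),(429,106)),((.045,-.029,.236),(577,103)),((-.045,.029,.236),(427,338)),((-.045,-.029,.236),(577,337)),
 ((.041,.025,.236),(438,118)),((.041,-.025,.236),(568,117)),((-.041,-.025,.236),(567,327)),((-.041,.025,.236),(438,327)),
 ((.1,.085,.075),(282,45)),((-.1,.085,.075),(280,485)),((-.1,-.085,.075),(658,485)),((0,.195,.05),(43.5,267.5))]
S=[((-.045,-.029,.236),(237,22)),((-.045,.029,.236),(328,60)),((.045,.029,.236),(225,155)),((.045,-.029,.236),(128,118)),
 ((.1,-.085,.075),(15,383)),((.1,.085,.075),(277,518)),((-.1,.085,.075),(472,265))]
def w(p,P): 
    r=R.from_euler("z",p[2]); return r.apply(P)+[p[0],p[1],0]
def res(p,which):
    o=[]
    for c,L,off,k in ((ct,T,(222,135),6),(cs,S,(175,160),5)):
        if c not in which: continue
        uv=np.array([l[1] for l in L])/k+np.array(off)-.5
        o.append((proj(c,w(p,np.array([l[0] for l in L])))-uv))
    return np.vstack(o).ravel()
class L2(list):
    def __contains__(s,x): return any(x is y for y in s)
for wh in ([ct],[cs],[ct,cs]):
    f=least_squares(res,[.57,-.05,0],args=(L2(wh),),loss="soft_l1"); print(f.x.round(4)); print(f.fun.reshape(-1,2).round(1).tolist())
np.save("slicer.npy",f.x)
E
python3 fit.py
cat >> h.py <<'E'
def box_fit(c,k,z):  # long-side rect in world at height z: centre, yaw of long axis, size
    p=unproj(c,k.reshape(-1,2),z)[:,:2].astype(np.float32)
    r=cv2.minAreaRect(p*1000); b=cv2.boxPoints(r)/1000
    e0,e1=b[1]-b[0],b[2]-b[1]; l,s=(e0,e1) if np.hypot(*e0)>np.hypot(*e1) else (e1,e0)
    return b.mean(0),np.arctan2(l[1],l[0]),np.hypot(*l),np.hypot(*s)
def cheeses(c):
    return [k for k in blobs(c,(21,90,100),(32,255,255)) ]
E
python3 - <<'E'
from h import *
for n in("top","scene"):
    c=camera(n)
    for k in cheeses(c): print(n,k.reshape(-1,2).mean(0).round(),[np.round(x,3) for x in box_fit(c,k,.027 if n=="top" else .015)])
    m=blobs(c,(5,120,20),(13,255,85),100)
    for k in m: print(n,"handle?",cv2.boundingRect(k),[np.round(x,3) for x in box_fit(c,k,.037)])
    for k in blobs(c,(12,140,95),(18,255,140),300): print(n,"mat?",cv2.boundingRect(k),[np.round(x,3) for x in box_fit(c,k,.003)])
E
```

```text
[ 0.5617 -0.0666  0.0214]
[[-0.4, -0.3], [0.2, 0.3], [-0.0, 0.1], [0.4, 0.3], [-0.2, -0.5], [-0.1, -0.3], [0.3, 0.2], [-0.1, 0.2], [-0.2, -0.5], [-0.1, 0.1], [0.7, 0.4], [-0.5, -0.1]]
[ 0.5604 -0.0646  0.0292]
[[-0.5, -0.0], [0.6, -0.6], [-0.0, 1.0], [-0.6, 0.4], [-1.1, -0.3], [0.4, -1.3], [2.0, 0.3]]
[ 0.5613 -0.0661  0.0253]
[[-0.7, -0.1], [-0.2, 0.4], [-0.2, 0.3], [0.2, 0.4], [-0.5, -0.4], [-0.4, -0.2], [0.1, 0.3], [-0.3, 0.3], [-0.5, -0.3], [-0.2, 0.3], [0.7, 0.4], [-0.7, 0.3], [-1.1, -0.0], [-0.1, -0.5], [-0.8, 1.1], [-1.3, 0.4], [-1.8, -0.4], [-0.5, -1.3], [1.5, 0.4]]
top [184. 225.] [array([0.428, 0.25 ], dtype=float32), np.float32(0.04), np.float32(0.061), np.float32(0.028)]
top [157. 202.] [array([0.489, 0.33 ], dtype=float32), np.float32(0.233), np.float32(0.062), np.float32(0.029)]
top [182. 181.] [array([0.552, 0.263], dtype=float32), np.float32(0.284), np.float32(0.063), np.float32(0.029)]
top handle? (474, 365, 38, 19) [array([ 0.056, -0.59 ], dtype=float32), np.float32(-1.537), np.float32(0.1), np.float32(0.046)]
top handle? (213, 309, 96, 75) [array([0.099, 0.03 ], dt
[... 531 characters left out ...]
.float32(0.123), np.float32(0.266), np.float32(0.052)]
scene handle? (338, 102, 19, 24) [array([-0.233, -0.048], dtype=float32), np.float32(0.355), np.float32(0.185), np.float32(0.071)]
scene handle? (257, 14, 66, 80) [array([-0.757, -0.582], dtype=float32), np.float32(0.406), np.float32(1.125), np.float32(0.267)]
scene handle? (322, 0, 38, 104) [array([-0.98 , -0.438], dtype=float32), np.float32(0.361), np.float32(1.534), np.float32(0.233)]
scene handle? (130, 0, 50, 27) [array([-0.813, -1.668], dtype=float32), np.float32(0.609), np.float32(0.572), np.float32(0.289)]
scene mat? (258, 3, 64, 71) [array([-1.038, -0.738], dtype=float32), np.float32(0.547), np.float32(1.194), np.float32(0.409)]
```

```bash
cat >> h.py <<'E'
SP=np.array([.5615,-.0663,.022])
def sw(P): return R.from_euler("z",SP[2]).apply(np.asarray(P,float))+[SP[0],SP[1],0]
HY=None
def knob(a,hy=.0875): # world xy of knob at lever angle, radial dir angle
    t=np.pi/2+SP[2]+a-.75; h=sw([0,hy,0]); return h[:2]+.085*np.array([np.cos(t),np.sin(t)]), t
def bestyaw(p,z,yaw): # half-turn choice with the smaller q6
    o=[]
    for y in (yaw,yaw+np.pi):
        q=solve_ik([p[0],p[1],z],down(y))
        if q is not None: o.append((abs(q[5]),y))
    return min(o)[1]
E
python3 - <<'E'
from h import *
c=camera("top")
g=lambda u,v:np.array([[u/6+222-.5,v/6+135-.5]])
inv=lambda P:R.from_euler("z",-SP[2]).apply(P-[SP[0],SP[1],0])
print("rib single",inv(unproj(c,g(94.5,264),.05)).round(4),"rib mid", inv(unproj(c,g(116.8,352.5),.05)).round(4), "hinge x", inv(unproj(c,g(278,264),.05)).round(4))
print("arm end",inv(unproj(c,g(161,161),.06)).round(4),"arm base",inv(unproj(c,g(262,249),.06)).round(4))
for n,uv in dict(bottle=(227,112),jar=(345,108),bowl=(156,122)).items(): print(n,unproj(c,[uv],.0).round(3))
for a in(0,.75,1.25): print(a,knob(a))
p,t=knob(.03); y=bestyaw(p,.2,t); print(y,solve_ik([*p,.07],down(y)))
E
```

```text
rib single [[0.0016 0.17   0.05  ]] rib mid [[-0.0391  0.1594  0.05  ]] hinge x [[0.0018 0.0857 0.05  ]]
arm end [[0.048  0.1392 0.06  ]] arm base [[0.0077 0.093  0.06  ]]
bottle [[0.758 0.144 0.   ]]
jar [[ 0.777 -0.199  0.   ]]
bowl [[0.724 0.35  0.   ]]
0 (array([0.61613228, 0.08463189]), np.float64(0.8427963267948966))
0.75 (array([0.55770531, 0.10615826]), np.float64(1.5927963267948968))
1.25 (array([0.5171929 , 0.09485884]), np.float64(2.092796326794897))
0.8727963267948966 [0.01967406 0.18949264 1.74661814 0.         1.20548188 0.71767406]
```

```bash
sed -i 's/hy=.0875/hy=.085/' h.py
cat >> h.py <<'E'
def lever(a0,a1):
    p,t=knob(a0); y=bestyaw(p,.2,t)
    set_gripper(.055)
    reach([*p,.32],down(y)); move_l([*p,.13],velocity=.3)
    print("hit down",move_l([*p,.072],velocity=.1,f_stop=8))
    set_gripper(.0); print("grip",observe()["grip_width"])
    for a in np.linspace(a0,a1,5)[1:]:
        q,t2=knob(a); move_l([*q,.072],down(y+t2-t),velocity=.1)
    print("F",observe()["contact_force"].round(1))
    set_gripper(.055); move_l([*q,.3],velocity=.3)
E
python3 - <<'E'
from h import *
o=observe()
move_l([.264,-.566,.36],velocity=.3)
lever(.03,.75)
c=camera("top"); crop(c,(222,135,122,88),6,"lev1")
print(observe()["time_s"],observe()["tcp_pos"])
E
```

```text
hit down False
grip 0.02067544231826752
F [0.8 5.6 5.6]
9.5833 [0.55654534 0.10357628 0.2966737 ]
```

View pics/lev1.png

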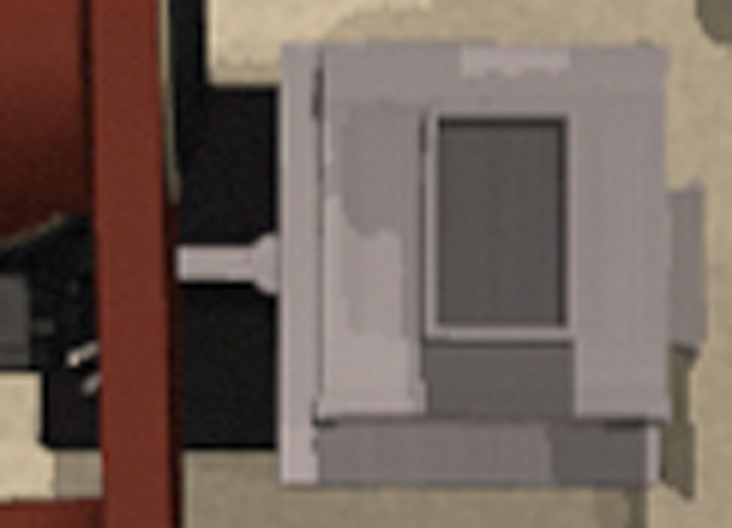

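The lever arm is now horizontal in the crop (row ≈263), in line with the single rib. Now I measure the gauge and its mat.

```bash
cat >> h.py <<'E'
def gauge_pose(c,show=None):
    hsv=cv2.cvtColor(c["img"],cv2.COLOR_RGB2HSV); m=cv2.inRange(hsv,np.array((0,0,85)),np.array((179,70,255)))
    roi=np.zeros_like(m); roi[165:275,368:428]=255
    inner=cv2.convexHull(np.round(proj(c,MATC)).astype(int)) if MATC is not None else None
    if inner is not None: roi[:]=0; cv2.fillConvexPoly(roi,inner,255)
    m=cv2.morphologyEx(m&roi,cv2.MORPH_CLOSE,np.ones((5,5)))
    ks=sorted(cv2.findContours(m,cv2.RETR_EXTERNAL,cv2.CHAIN_APPROX_NONE)[0],key=cv2.contourArea)
    b=box_fit(c,ks[-1],.007)
    hd=[k for k in blobs(c,(4,120,20),(13,255,90),60) if abs(unproj(c,k.reshape(-1,2).mean(0),.037)[0,:2]-b[0]).max()<.13]
    h=box_fit(c,max(hd,key=cv2.contourArea),.03)
    return b,h
MATC=None
E
python3 - <<'E'
from h import *
c=camera("top"); b,h=gauge_pose(c)
print("blade",b,"\nhandle",h)
k=(367,165,62,112); crop(c,k,5,"mat")
print(observe()["time_s"])
E
```

```text
blade (array([ 0.4599219 , -0.34942266], dtype=float32), np.float32(0.006078807), np.float32(0.30976665), np.float32(0.16693713)) 
handle (array([ 0.41011524, -0.33110943], dtype=float32), np.float32(0.026770901), np.float32(0.05474434), np.float32(0.030299732))
9.6333
```

View pics/mat.png

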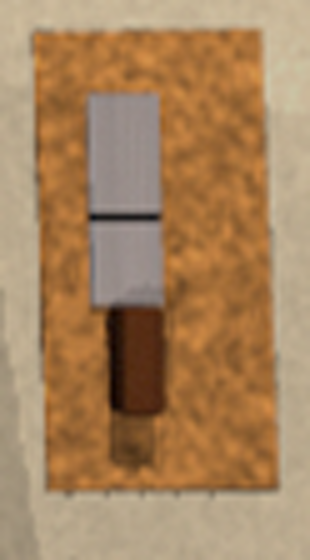

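Mat crop: cork corners at (35,30), (261,30), (278,490) and (46,490). Blade corners are (88,94), (159,94), (164,305) and (91,306), with the black line at row 217 and the handle below.

Run:
```python
from h import *
c=camera("top")
g=lambda L:np.array(L)/5+np.array([367,165])-.5
m=unproj(c,g([(35,30),(261,30),(278,490),(46,490)]),.003)
b=unproj(c,g([(88,94),(159,94),(164,305),(91,306)]),.007); l=unproj(c,g([(88,217),(160,217)]),.007)
ya=lambda q:np.arctan2(*((q[0]+q[1]-q[2]-q[3])[[1,0]]))
print("mat",m.mean(0),ya(m),m.round(3).tolist()); print("blade",b.mean(0),ya(b),b.round(3).tolist()); print("line",l.mean(0))
y=ya(b); d=np.array([np.cos(y),np.sin(y)])
print("origin", b.mean(0)[:2]-.09*d, l.mean(0)[:2]-.08*d, (b[0]+b[1])[:2]/2-.15*d)
```

```text
mat [ 0.46816759 -0.34984112  0.003     ] 0.030872805403922128 [[0.596, -0.282, 0.003], [0.6, -0.41, 0.003], [0.34, -0.419, 0.003], [0.337, -0.289, 0.003]]
blade [ 0.50078606 -0.33208629  0.007     ] 0.020464225276655094 [[0.56, -0.311, 0.007], [0.561, -0.351, 0.007], [0.442, -0.354, 0.007], [0.44, -0.313, 0.007]]
line [ 0.49077682 -0.33126485  0.007     ]
origin [ 0.41080491 -0.33392795] [ 0.41079357 -0.33290187] [ 0.41059159 -0.33393231]
```

```bash
cat > g1.py <<'E'
from h import *
c=camera("top")
u=unproj(c,[[704/6+222-.5,185/6+135-.5],[704/6+222-.5,350/6+135-.5]],.0665)
print("mouth in slicer",R.from_euler("z",-SP[2]).apply(u-[SP[0],SP[1],0]).round(4))
O=np.array([.4107,-.3335]); gy=.021
pre=sw([0,-.285,0])[:2]
for y in (gy,gy+np.pi,gy-np.pi):
    q=solve_ik([*O,.3],down(y)); q2=solve_ik([*pre,.15],down(y-gy+np.pi/2+SP[2]))
    print(y,q is not None and q.round(2),q2 is not None and q2.round(2))
E
python3 g1.py
```

```text
mouth in slicer [[ 0.0365 -0.1066  0.0665]
 [-0.0381 -0.1058  0.0665]]
0.021 [-0.82 -0.21  1.75 -0.    1.6   0.73] [-0.67  0.21  1.58  0.    1.35 -0.69]
3.162592653589793 [-0.82 -0.21  1.75 -0.    1.6  -2.41] [-0.67  0.21  1.58 -0.    1.35  2.45]
-3.120592653589793 [-0.82 -0.21  1.75 -0.    1.6  -2.41] [-0.67  0.21  1.58 -0.    1.35  2.45]
```

```bash
cat > g2.py <<'E'
from h import *
O=np.array([.4107,-.3335]); gy=.021; pre=sw([0,-.29,0])[:2]
set_gripper(.06)
p=observe()["tcp_pos"]; move_l([p[0],p[1],.36],velocity=.3)
reach([*O,.3],down(gy)); move_l([*O,.07],velocity=.3)
print("hit",move_l([*O,.009],velocity=.08,f_stop=8), observe()["tcp_pos"].round(4))
set_gripper(0); o=observe(); print(o["grip_width"],o["tcp_pos"].round(4))
move_l([*O,.15],velocity=.15); 
reach([*pre,.15],down(np.pi/2+SP[2])); pause(.3)
o=observe(); print("pre",pre.round(4),o["tcp_pos"].round(4),o["contact_force"].round(2),o["grip_width"],o["time_s"])
c=camera("top"); crop(c,(330,130,120,140),5,"held"); s=camera("scene"); crop(s,(100,150,130,100),5,"held_s")
cv2.imwrite("pics/held_both.png",np.hstack([cv2.resize(cv2.imread("pics/held.png"),(400,467)),cv2.resize(cv2.imread("pics/held_s.png")[:, :],(400,467))]))
E
python3 g2.py
```

```text
hit False [ 0.411  -0.3338  0.0094]
0.022831703280525487 [ 0.4112 -0.334   0.0098]
pre [ 0.5679 -0.3562] [ 0.5677 -0.3563  0.1502] [-0.18  0.58 -0.09] 0.02312878600993326 16.925
```

View pics/held_both.png

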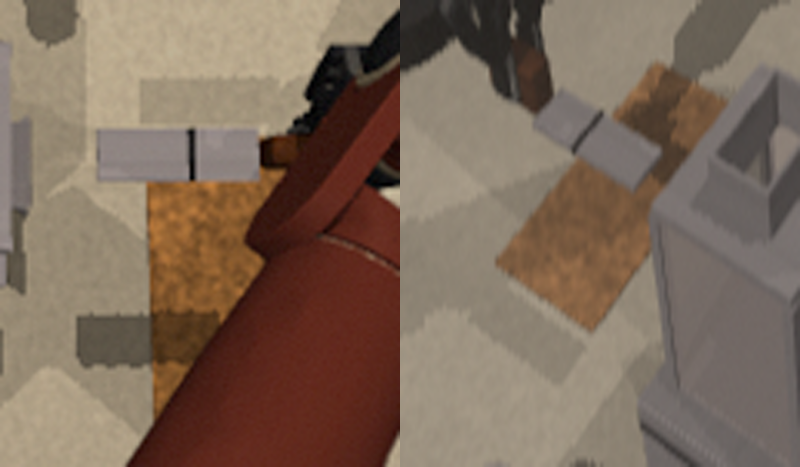

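The gauge is held straight and horizontal. In the top half of the picture the blade spans cols 97–259, with the line at (192,155). I check the line's position numerically, then insert.

```bash
cat > g3.py <<'E'
from h import *
c=camera("top")
f=lambda u,v:unproj(c,[[330+u/3.333-.5,130+v/3.336-.5]],.148)[0]
inv=lambda P:R.from_euler("z",-SP[2]).apply(P-[SP[0],SP[1],0])
L=inv(f(192,155)); print("line",L.round(4),"tip",inv(f(97,155)).round(4),"expect line y -.210 tip -.140 x 0")
t=inv(observe()["tcp_pos"]); print("tcp",t.round(4))
dx=np.clip(-(L[0]),-.004,.004); dy=np.clip(L[1]-(-.21),-.004,.004); print("corr",dx,dy)
zt=.058+.0004
q=lambda y:[*sw([dx/2,y-dy/2,0])[:2],zt]
move_l(q(-.29),velocity=.1); pause(.2); print(observe()["tcp_pos"].round(4),q(-.29))
print("in1",move_l(q(-.225),velocity=.06,f_stop=8),observe()["contact_force"].round(1))
print("in2",move_l(q(-.1855),velocity=.04,f_stop=8),observe()["contact_force"].round(1))
pause(1.3); o=observe(); print(inv(o["tcp_pos"]).round(4),o["contact_force"].round(1),o["grip_width"],o["time_s"])
c=camera("top"); crop(c,(300,135,80,75),5,"ins"); s=camera("scene"); crop(s,(175,180,60,75),5,"ins_s")
cv2.imwrite("pics/ins_both.png",np.hstack([cv2.imread("pics/ins.png"),cv2.imread("pics/ins_s.png")]))
E
python3 g3.py
```

```text
line [-0.0007 -0.2123  0.148 ] tip [-0.0009 -0.1414  0.148 ] expect line y -.210 tip -.140 x 0
tcp [-1.000e-04 -2.901e-01  1.501e-01]
corr 0.000713785648267282 -0.002298258501202105
[ 0.5687 -0.3555  0.0594] [np.float64(0.5682110130144336), np.float64(-0.3550731206492287), 0.0584]
in1 False [ 0.1  0.9 -1.6]
in2 False [ 0.5 -0.5 -0.9]
[ 0.0004 -0.1844  0.0584] [-0.  -0.4 -1.3] 0.023139563694624922 22.0083
```

View pics/ins_both.png

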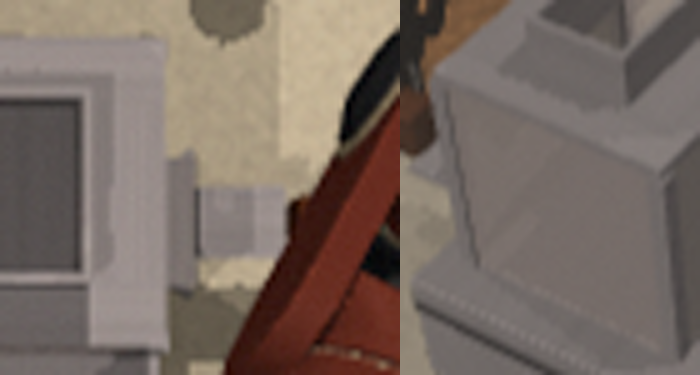

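The blade is in the gap, straight. The black line shows as a thin dark edge right beside the lip, at col 198 of the crop. I check it numerically, nudge it in slightly and hold again.

```bash
cat > g4.py <<'E'
from h import *
c=camera("top"); inv=lambda P:R.from_euler("z",-SP[2]).apply(P-[SP[0],SP[1],0])
print("line",inv(unproj(c,[[198/5+299.5,222/5+134.5]],.056))[0].round(4),"lip edge",inv(unproj(c,[[197/5+299.5,222/5+134.5]],.0665))[0].round(4))
t=inv(observe()["tcp_pos"])
q=lambda y:[*sw([.0004,y,0])[:2],.0584]
print(move_l(q(t[1]+.0018),velocity=.02,f_stop=8)); pause(1.3); print(inv(observe()["tcp_pos"]).round(4))
move_l(q(-.29),velocity=.1,f_stop=15); 
move_l([*q(-.29)[:2],.15],velocity=.2)
p=[.4107,-.3400]; reach([*p,.12],down(.026)); pause(.2)
move_l([*p,.03],velocity=.15)
print("down",move_l([*p,.0085],velocity=.04,f_stop=4)); o=observe(); print(o["tcp_pos"].round(4),o["contact_force"].round(1))
set_gripper(.06); move_l([*p,.25],velocity=.25)
q0=knob(.75)[0]; reach([.42,.05,.42],down(0)); pause(.2)
c=camera("top"); crop(c,(367,165,62,112),5,"back"); print(observe()["time_s"])
b=cheeses(c)
for k in b: print(k.reshape(-1,2).mean(0).round(),[np.round(x,3) for x in box_fit(c,k,.027)])
E
python3 g4.py
```

```text
line [ 0.0006 -0.1087  0.056 ] lip edge [-0.0004 -0.1064  0.0665]
False
[ 0.0004 -0.1825  0.0584]
down True
[ 0.4108 -0.3401  0.0098] [ 0.7 -0.4  2.6]
31.6417
[157. 202.] [array([0.489, 0.329], dtype=float32), np.float32(0.233), np.float32(0.062), np.float32(0.029)]
[182. 181.] [array([0.552, 0.262], dtype=float32), np.float32(0.305), np.float32(0.063), np.float32(0.03)]
```

View pics/back.png

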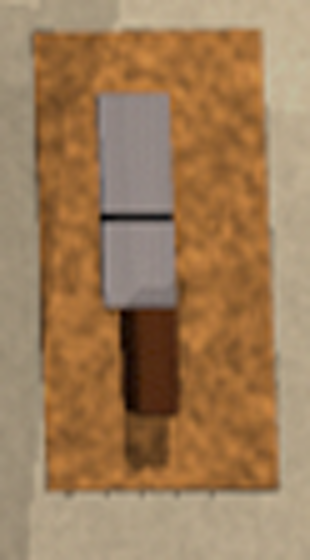

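The gauge lies flat on the cork, well within its edges (blade cols 98–178, mat 35–278). The lines agree to about 1 mm after the nudge. Now the first cheese.

```bash
cat >> h.py <<'E'
def park():
    p=observe()["tcp_pos"]
    if p[2]<.33: move_l([p[0],p[1],.35],velocity=.3)
    reach([*sw([0,-.12,0])[:2],.38],down(SP[2])); pause(.1)
def feed(i=0):
    c=camera("top"); B=[box_fit(c,k,.027) for k in cheeses(c)]
    B=[b for b in B if .05<b[2]<.075 and .022<b[3]<.045]
    print("seen",[(b[0].round(3).tolist(),round(float(b[1]),2)) for b in B])
    if not B: return 0
    ctr,yaw=B[i][0],float(B[i][1]); yaw=(yaw+np.pi/2)%np.pi-np.pi/2
    d=sw([0,0,0])[:2]; dy=SP[2]
    set_gripper(.055); reach([*ctr,.33],down(yaw)); move_l([*ctr,.06],velocity=.3)
    print("hit",move_l([*ctr,.0105],velocity=.1,f_stop=8)); set_gripper(0); w0=observe()["grip_width"]
    move_l([*ctr,.33],velocity=.25); w1=observe()["grip_width"]
    reach([*d,.33],down(dy)); pause(.1); w2=observe()["grip_width"]
    print("grip",round(w0,4),round(w1,4),round(w2,4))
    return len(B)
def drop():
    d=sw([0,0,0])[:2]
    print("touch",move_l([*d,.242],velocity=.12,f_stop=8)); pause(.2); print(observe()["tcp_pos"].round(4))
    set_gripper(.075); pause(.2); move_l([*d,.35],velocity=.3)
E
python3 - <<'E'
from h import *
park(); feed(0)
c=camera("top"); s=camera("scene"); crop(c,(235,110,110,110),4,"c1t"); crop(s,(190,110,90,110),4,"c1s")
cv2.imwrite("pics/c1.png",np.hstack([cv2.imread("pics/c1t.png"),cv2.imread("pics/c1s.png")])); print(observe()["time_s"])
E
```

```text
seen [([0.4090000092983246, 0.2160000056028366], 0.04), ([0.48899999260902405, 0.32899999618530273], 0.23), ([0.5509999990463257, 0.2619999945163727], 0.28)]
hit False
grip 0.0308 0.0306 0.0309
39.5667
```

View pics/c1.png

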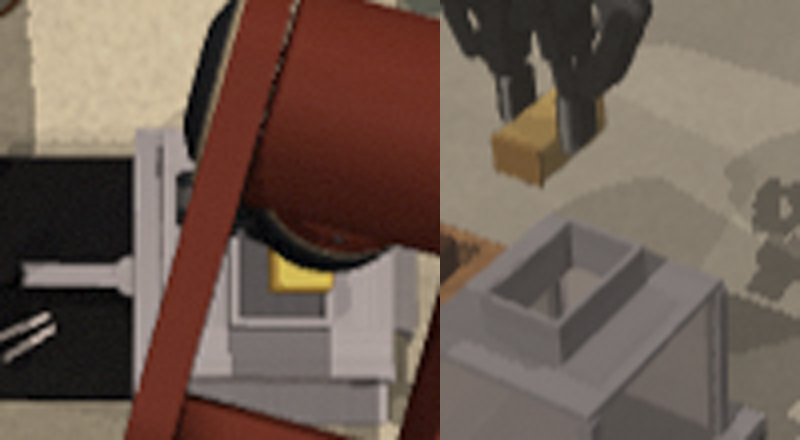

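The first block, which had been knocked about 4 cm and was re-measured, is held level over the neck with its long axis along x. Its −x end shows at crop (300,290). Before dropping I check its offset.

Run:
```python
from h import *
c=camera("top"); inv=lambda P:R.from_euler("z",-SP[2]).apply(P-[SP[0],SP[1],0])
print(inv(unproj(c,[[302/4+234.5,290/4+109.5]],.335)).round(4), "want (-.033, 0)")
drop(); park()
c=camera("top"); s=camera("scene"); crop(c,(130,110,220,150),2.5,"d1t"); crop(s,(190,150,90,150),2.5,"d1s")
cv2.imwrite("pics/d1.png",np.hstack([cv2.imread("pics/d1t.png"),cv2.imread("pics/d1s.png")])); print(observe()["time_s"])
```

```text
[[-0.0332 -0.0009  0.335 ]] want (-.033, 0)
touch False
[ 0.562  -0.0665  0.2432]
42.6667
```

View pics/d1.png

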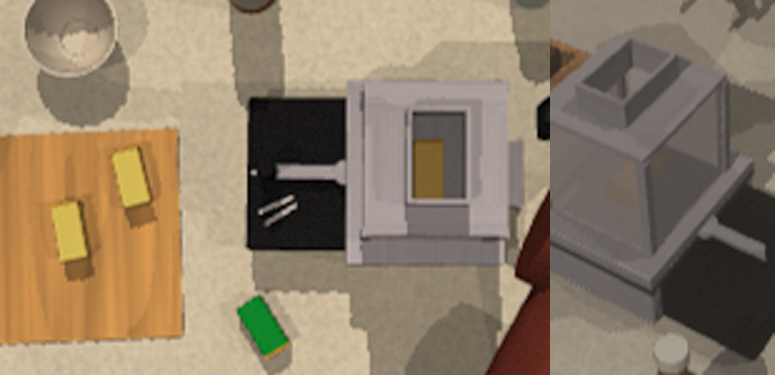

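Block 1 lies on the bin floor, visible through the neck at (428,170). Two blocks are left on the board, at (131,177) and (70,231), and the lever is on the single rib. Now I feed the other two, guarding on grip width.

Run:
```python
from h import *
for k in range(2):
    n=feed(0)
    w=observe()["grip_width"]
    if not .027<w<.036: print("BAD GRIP",w); break
    c=camera("top"); cv2.imwrite(f"pics/raw{k}.png",c["img"][:,:,::-1])
    hv=[b for b in cheeses(c) if 240<b[:,0,0].mean()<340]
    print("held blob",[cv2.boundingRect(b) for b in hv])
    drop(); park()
c=camera("top"); s=camera("scene"); crop(c,(130,110,220,150),2.5,"d1t"); crop(s,(190,150,90,150),2.5,"d1s")
cv2.imwrite("pics/d3.png",np.hstack([cv2.imread("pics/d1t.png"),cv2.imread("pics/d1s.png")])); print(observe()["time_s"])
```

```text
seen [([0.48899999260902405, 0.32899999618530273], 0.22), ([0.5509999990463257, 0.2619999945163727], 0.28)]
hit False
grip 0.0305 0.0307 0.0305
held blob []
touch False
[ 0.5621 -0.0665  0.2433]
seen [([0.5509999990463257, 0.2619999945163727], 0.28)]
hit False
grip 0.0302 0.0304 0.0303
held blob []
touch False
[ 0.562  -0.0664  0.2432]
62.925
```

View pics/d3.png

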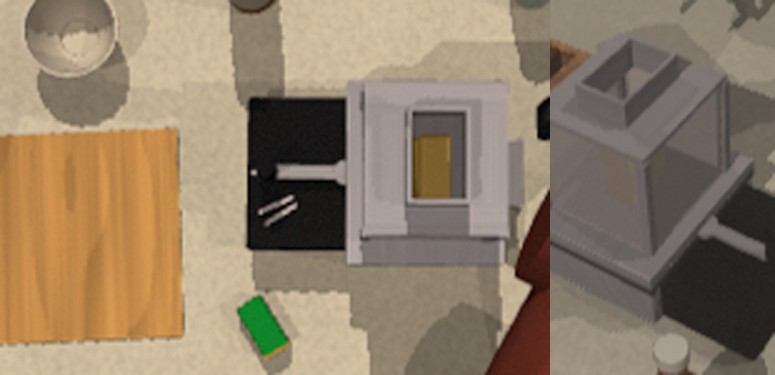

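The board is clear and the blocks are stacked in the bin, visible through the neck and the clear wall (a column in the scene half at about (625,170)). Now the lever goes to 1.25.

Run:
```python
from h import *
c=camera("top"); print("cheese outside:",[cv2.boundingRect(k) for k in cheeses(c)])
lever(.75,1.25); park()
c=camera("top"); s=camera("scene"); crop(c,(225,110,205,165),2.4,"e_t"); crop(s,(190,150,120,165),2.4,"e_s")
cv2.imwrite("pics/e.png",np.hstack([cv2.imread("pics/e_t.png"),cv2.imread("pics/e_s.png")])); print(observe()["time_s"])
```

```text
cheese outside: []
hit down False
grip 0.02042703805939139
F [0.2 1.4 4.5]
70.725
```

View pics/e.png

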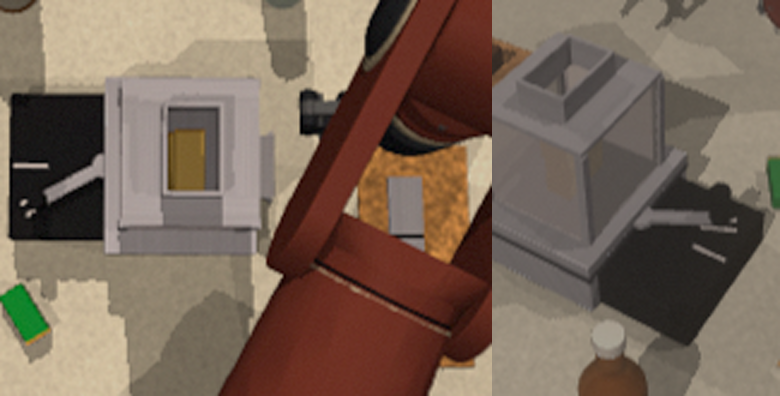

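The lever lies over the double mark between its ribs: the arm runs from (103,166) to (45,197), about 0.49 rad past the single rib, so about 1.24. The gauge blade is unchanged on its mat, and the gripper is clear of everything. Handing in.

Run:
```python
from h import *
pause(.5); o=observe(); print(o["contact_force"].round(1),o["grip_width"]); print(sign_off())
```

```text
[-0.3  0.   0.9] 0.055265412177902616
the job is handed in; nothing more can be done
None
```

I carried out every step in order and handed the job in at about 71 s of the 210 s allowed; no verdict was reported.

- **Lever to single rib:** I moved it from about 0.03 to 0.75 rad. The picture showed the arm in line with the rib.
- **Gauge:** The black line was about 3 mm outside the mouth during the first 1.3 s hold. I nudged it in 1.8 mm and held another 1.3 s, which left it an estimated 1 mm off, against the 6 mm allowed. I then laid it back flat on the cork.
- **Cheese:** There were three blocks. One had been knocked about 4 cm, so I measured it again before gripping. All three went through the neck with a steady grip. A last look found no yellow block outside the bin. The green and red look-alikes were left alone.
- **Lever to double mark:** The final picture puts it at about 1.24 rad, between the ribs.

**Gaps in the checks:**
- The arm hid the gauge's handle in the last picture; its blade was where I had left it.
- The number of blocks in the bin was seen only as a stack through the neck and wall, so I inferred three from the cleared board.
- An automatic check meant to confirm blocks 2 and 3 in the grip from the camera found nothing. I relied on grip width for those two.
- Of the three things to leave alone, I did not measure the bottle, bowl or jar at the end, but no contact was felt near them.

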